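# Release the coupling plug and stow it behind the latched gate

### The arm

A 7-joint arm with a two-finger parallel gripper is mounted at the origin on a cart in front of the work surface, level with it; the furniture and walls round the work are solid. World frame = base frame: x ahead of the robot, y to its left, z up, the work surface at z = 0. Lengths are in mm, angles in rad, forces in N, time in s.
With the tool pointing down it reaches from about 400 to 850 mm from the base axis. Payload 10.4 kg.
Tool frame: the origin (TCP) lies midway between the tips of the shut fingers; the grasp point (between the pads) lies 19 mm behind it (manip.pinch_z is the distance from the TCP to the grasp point, in mm); z points along the fingers, y is the line along which they close (so a half turn about z gives the same grasp; the last joint's range is limited). The gripper opens to 85 mm and grips with 20 to 120 N. Pads are 22 mm wide; open, the fingers measure 114 mm over their backs; the gripper's body (76 mm by 85 mm) begins 54 mm behind the grasp point. The pads swing forward as they close: fully open they stand 13 mm farther back than shut.
Start: joints at [-1.238, 0.332, -0.065, 1.46, 0.022, 1.35, -0.088], TCP at [217.701, 585.882, 231.338] pointing down, gripper open.
Joint ranges: [-2.6, 2.6], [-0.5, 2.12], [-1.47, 1.34], [0.16, 2.42], [-1.27, 4.41], [0.06, 2.06], [-2.6, 2.6]. Speed limits (rad/s): [2.22, 2.22, 2.79, 2.79, 3.14, 3.14, 3.14].

### API

Orientations are given as [roll, pitch, yaw] about the fixed x, y, z axes, in that order (R = Rz(yaw) Ry(pitch) Rx(roll)).
In Python, from station import manip, grab_frame, get_calibration gives the robot as it stands.
- The arm moves only by the tool drive_tool, never from a script. Its argument "moves" is a list of rows, each a list of 4 numbers: the shift along the tool's x, y, z in mm, then the turn about the tool's z in rad. In form: [[dx, dy, dz, spin], ...]. A call has exactly 10 rows; each row shifts and turns the commanded pose from where the row before left it, along the tool's axes as they then stand; what a row does not reach is not made up. A row lasts 1/12 s, in which the tool goes at most 41.7 mm and 7.16 degrees, less where a joint would pass 70% of its speed; a pose out of reach is approached as far as the arm can. A call is refused whole if a number of a shift passes 41.7 or a number of a turn 0.125, either way. A call with a gripper value outside its range is refused whole. "fingers" is the finger opening in mm, from 0 to 85.4, set as the call begins (left out, the last holds). The fingers move at their own pace and stop on an object; "force" is the grip in N (left out, the last holds). Time passes only in rows, so rows that do not move let the fingers close, or fill a call up. It gives the time, the measured TCP pose, the force, the opening and the grip force at its end, in the units of the state.
- manip.read_state(): the state, without advancing time (a new reading comes with each control period).
- grab_frame(name): name is "scene" or "top" or "wrist"; returns (picture, depth): 384x512x3 uint8, red, green, blue; 384x512 float32, mm along the optical axis (not along the pixel's ray), 0 where there is no reading.
- get_calibration(name): a dict with "K" (3x3 intrinsics, pixels), "k1" (the pictures are not rectified: a ray, as slopes to the right and down, at radius r is drawn at 1 + k1 r^2 times it, then the intrinsics apply), "rvec" (rotation vector, rad) and "tvec" (3), from world to camera coordinates, as OpenCV has them; the wrist camera has in their place "hand_eye" (4x4, takes a point from camera to tool coordinates, whose origin is the TCP and whose axes are the flange's). Camera axes: x right, y down, z forward; pixel columns grow to the right and rows downward; lengths in mm; the calibration is good to about 2 mm. A picture is of the moment at which its call begins: read the wrist's pose just before it. get_calibration takes no time and is no camera call.
- manip.sign_off(): hands the job in; it is judged then, once.
The state is a dict: "time_s": time; "q": joint angles; "dq": joint speeds; "effort": joint torques, N m; "eef_pos": TCP position; "orientation": TCP orientation; "wrist_force": force on the tool from outside, world axes, zero at the start; "ft_torque": the same for the moment, N m; "grip_width": finger opening in mm; "finger_force": force on a finger pad.
Only numpy, scipy, OpenCV 4.12 (cv2) and the standard library are available. Lean on these libraries where they do the work, as an engineer would, in place of code of your own. Each camera call takes 0.05 s, during which the arm holds its last target. There are 200 camera calls.

### The job

Release the brass plug from the spring-collar coupling: pull the collar up against its spring, turn it anticlockwise (seen from above) to its stop and let it drop into its open notch, where it must stay. Then lift the plug out, stand it gently upright in the stowage bay and push the bay's gate shut until its latch snaps in. Leave the tape measure, the brush and the roller where they are.

Things in the scene. Friction and masses are not known exactly. Their poses are not given: they have to be found in the camera images.
- collar_grip (a point): On the axis of the dark steel ribbed spring collar of the coupling, 12 mm below its top rim; 50 mm above the worktop at the start. The collar is an upright ring, 57 mm outside diameter, 33 mm high, to be grasped across any diameter from above. The point moves and turns with it, z up, x through the two lugs inside it. The plug's top stands in its middle, 26 mm above the rim.
- collar_lift (a joint): How far the collar is pulled up, m: 0 down in the locked notch (start), 0.014 at most. A spring presses it down with 6 N at 0, 10 N at 0.014 (it weighs 1.5 N more). It must be up more than 0.009 to be turned; in the open notch it drops to 0.003 and stays there.
- collar (a joint): Turn of the collar, rad: 0 locked (start), 1.047 released (end stop); grows anticlockwise seen from above. It cannot turn while down; let go part way (0.1 to 0.9) it rests up on the crown, neither locked nor released. While locked, its lugs hold the plug's ears down.
- plug_center (a point): Centre (half-way up) of the brass plug, z up. It is 72 mm tall, with a flat 33 mm foot, a ribbed 33 mm knob as its top 24 mm, and ears at mid-height 44 mm across along x. 0.13 to 0.25 kg. At the start its centre is 52 mm, its top 88 mm above the worktop: 26 mm show above the collar, 23 mm once that is in the open notch. Then it lifts straight out; 55 mm up it is clear.
- plug: The same brass plug; origin at the centre of its underside.
- bay_floor (a point): Centre of the stowage bay's floor (black mat), 8 mm above the worktop. The bay is a grey sheet-metal tray without roof, fixed to the worktop: inside 130 mm along its y, 112 mm along its x; three walls reach 56 mm above the worktop (back at +x, sides at +-y); the -x side, towards the robot, has the gate.
- gate (a joint): Opening of the bay's gate, rad: 0 shut; grows as its free end swings out to the bay's -x; starts 0.5 to 0.85. Upright hinge, little friction, stays where left. A sprung bevelled bolt at the free end meets the strike pin at about 0.13 and snaps in behind it below 0.015; pushing past it takes about 5 N at the free end.
- gate_hinge (a point): On the vertical hinge axis of the gate, 36 mm above the worktop; turns with the gate: y points from the gate's free end to the hinge, x to the gate's inner face. The gate is a grey plate 8 mm thick, 55 mm high (8 to 63 mm above the worktop), reaching from the hinge 145 mm along -y.
- gate_push (a point): A point on the outer face of the gate, where to push it: 90 mm from the hinge, 48 mm above the worktop (15 mm below the gate's top edge); axes as gate_hinge, so push along +x. The strike pin stands 63 mm beside it when the gate is shut, 52 mm high: keep wide fingers off it.
- latch (a joint): How far the gate's bolt is pressed in, m: 0 fully out, 0.010 at most.
- tape_measure: Yellow and black tape measure, 64 x 75 x 30 mm, lying by; origin under its centre. Bystander.
- brush: Wooden brush, 27 x 200 x 12 mm, lying between coupling and bay nearer the robot; long along its y, origin under its centre. Bystander.
- seam_roller: Seam roller with blue handle and black wheel, 40 x 192 x 31 mm, lying at the right; long along its y, origin under its centre. Bystander.
- coupler: The coupling's fixed part: a 110 x 110 x 12 mm aluminium plate fixed on the worktop with a steel barrel inside the collar; origin under the plate's centre, on the collar's axis.
Not all that is in view belongs to the job. Of the things that look like the part that bears bay_floor, the larger one is meant. What is shaped like the plug but green is not meant.

How it is judged:
By the outcome, as a careful person would: the job done as asked, in the order asked, and still so for the second after the job is handed in, with the robot touching nothing.
It also fails if it takes over 58 s, if anything falls off the work surface, if the arm or the gripper's body presses on something with over 40 N, if the wrist force passes 120 N, or if a joint passes its speed limit or range.

## Working session

There is one attempt and no reset: what is moved stays moved. The work goes in short steps, Python scripts to look and compute and a tool call to move; the robot and the scene stay as the last step left them, time stands still between calls to the robot, and variables do not carry over. Pictures are saved under pics/ and viewed, at most 10 in all, crops included, and the job is handed in when it is done.

Besides the shell and the picture viewer there is one more tool, called after "Request:" as name([rows], argument=value, ...), one row to a line, values as JSON. drive_tool: Moves the arm, as the interface text tells. Its arguments: {"type":"object","properties":{"moves":{"type":"array","items":{"type":"array","items":{"type":"number"}}},"fingers":{"type":"number"},"force":{"type":"number"}},"required":["moves"]}

```bash
mkdir -p pics; cat > h.py <<'E'
import numpy as np, cv2
from scipy.spatial.transform import Rotation as R
from station import manip, grab_frame, get_calibration
def cam(name, st=None):
    c=get_calibration(name); K=np.array(c['K'],float); k1=c['k1']
    if name=='wrist':
        T=np.eye(4); T[:3,:3]=R.from_euler('xyz',st['orientation']).as_matrix(); T[:3,3]=st['eef_pos']
        M=T@np.array(c['hand_eye']); return K,k1,M[:3,:3],M[:3,3]
    Rm=cv2.Rodrigues(np.array(c['rvec'],float))[0]
    return K,k1,Rm.T,-Rm.T@np.array(c['tvec'],float).ravel()
def slopes(C,uv):
    K,k1=C[:2]; d=np.array([k1,0,0,0,0.])
    return cv2.undistortPoints(np.array(uv,float).reshape(-1,1,2),K,d).reshape(-1,2)
def plane(C,uv,z):
    s=slopes(C,uv); r=np.c_[s,np.ones(len(s))]@C[2].T
    return C[3]+r*((z-C[3][2])/r[:,2])[:,None]
def cloud(C,depth):
    h,w=depth.shape; u,v=np.meshgrid(np.arange(w),np.arange(h))
    s=slopes(C,np.c_[u.ravel(),v.ravel()]); 
    P=np.c_[s,np.ones(len(s))]*depth.ravel()[:,None]
    return (P@C[2].T+C[3]).reshape(h,w,3)
def proj(C,P):
    K,k1,Rc,t=C; X=(np.atleast_2d(P)-t)@Rc
    return cv2.projectPoints(X.reshape(-1,1,3),np.zeros(3),np.zeros(3),K,np.array([k1,0,0,0,0.]))[0].reshape(-1,2)
def save(n,im): cv2.imwrite('pics/'+n,im[...,::-1])
E
python3 - <<'E'
from h import *
st=manip.read_state(); print(st, manip.pinch_z)
for n in('scene','top'):
    im,d=grab_frame(n); np.savez(n+'0.npz',im=im,d=d); save(n+'0.png',cv2.resize(im,(800,600)))
    C=cam(n); print(n,C[3],C[2][:,2],C[1])
E
```

```text
{'time_s': 0.0, 'q': array([-1.23758954,  0.33285982, -0.06471597,  1.46101182,  0.02160089,
        1.34991122, -0.08852471]), 'dq': array([-9.10311676e-04,  7.53024450e-05, -2.17418978e-03, -1.30743087e-03,
       -2.22940212e-03, -1.46922225e-04, -4.85837511e-04]), 'effort': array([-2.13148346e-04, -6.25440645e+01,  4.91367630e-02, -3.91620326e+01,
        1.61715393e-02,  9.63205355e-03, -1.38370117e-05]), 'eef_pos': array([217.57195438, 585.46834776, 230.48985028]), 'orientation': array([-3.14009976e+00,  6.85822566e-05,  2.78579897e+00]), 'wrist_force': array([ 0.48222771, -0.11987344,  0.1343726 ]), 'ft_torque': array([ 0.01539389,  0.01855468, -0.01023187]), 'finger_force': 0.0, 'grip_width': 85.1923362265032} 18.700000000000003
scene [-128.49146423 1148.88205834  865.39603211] [ 0.43031352 -0.73691284 -0.52133458] -0.16606146867581284
top [ 462.47133573   26.92811962 1281.09781817] [ 0.05427528  0.01068022 -0.99846889] -0.049776422096647295
```

View pics/top0.png

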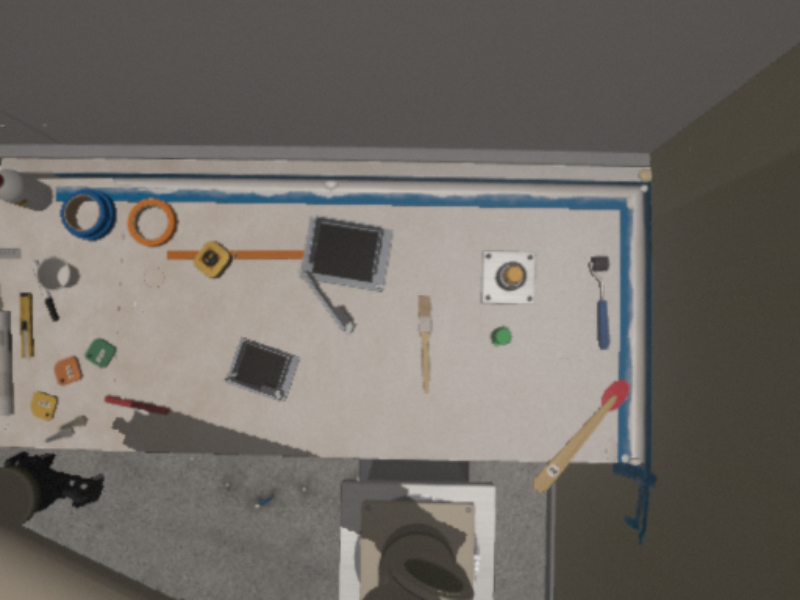

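View pics/scene0.png

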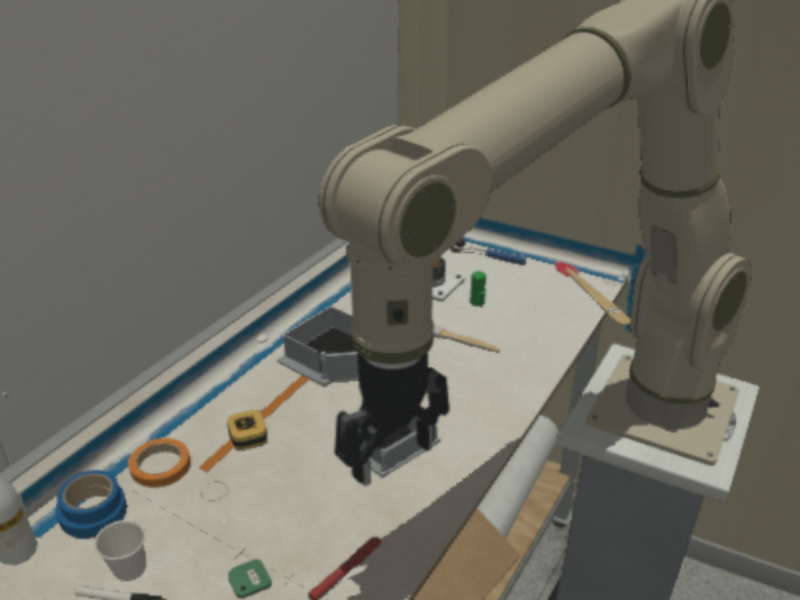

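The top view (800x600 picture) shows these candidates:
- **Bays:** the larger tray with an open gate is at (347,252). The smaller tray at (262,368) has no swung gate, so the larger one is meant.
- **Plugs:** the brass plug is in the coupling at (513,275). The green one at (501,336) is not meant.

Next I'll measure and confirm both choices in an enlarged crop.

```bash
python3 - <<'E'
from h import *
f=np.load('top0.npz'); im,d=f['im'],f['d']; C=cam('top'); P=cloud(C,d)
crop=im[125:225,180:360]; save('crop_a.png',cv2.resize(crop,(792,440),interpolation=cv2.INTER_CUBIC))
hsv=cv2.cvtColor(im,cv2.COLOR_RGB2HSV)
def comps(m,box,minA=15):
    u0,v0,u1,v1=box; mm=np.zeros(m.shape,np.uint8); mm[v0:v1,u0:u1]=m[v0:v1,u0:u1]
    n,l,s,c=cv2.connectedComponentsWithStats(mm); return [(l==i,s[i],c[i]) for i in range(1,n) if s[i][4]>=minA]
# brass
br=((hsv[...,0]>8)&(hsv[...,0]<25)&(hsv[...,1]>110)).astype(np.uint8)
for m,s,c in comps(br,(305,155,350,200)): print('brass',s,c,plane(C,[c],88)[0].round(1),'medz',np.median(P[m][:,2]).round(1))
# plate
pl=((hsv[...,1]<40)&(hsv[...,2]>0)&(abs(P[...,2]-12)<5)).astype(np.uint8)
for m,s,c in comps(pl,(300,150,352,205),200):
    cn=np.argwhere(m)[:,::-1].astype(np.float32); r=cv2.minAreaRect(cn); b=cv2.boxPoints(r); w=plane(C,b,12); print('plate',s,w[:,:2].round(1).tolist(),w.mean(0).round(1))
# bay: heights
z=P[...,2]
for m,s,c in comps(((z>45)&(z<72)).astype(np.uint8),(185,130,260,220),10):
    print('walls',s,c.round(1)); 
m=(z>40)&(z<75); m[:,:185]=0;m[:,260:]=0;m[:130]=0;m[220:]=0
# dark mat
dk=((hsv[...,2]<60)).astype(np.uint8)
for m2,s,c in comps(dk,(185,130,260,190),200):
    r=cv2.minAreaRect(np.argwhere(m2)[:,::-1].astype(np.float32)); w=plane(C,cv2.boxPoints(r),8); print('mat',s,w[:,:2].round(1).tolist(),w.mean(0).round(1),np.median(P[m2][:,2]))
for box in [(0,0)]:
    vv=np.arange(132,214,3)
    for v in vv: print(v,' '.join('%3d'%x for x in z[v,188:256:2]))
E
```

```text
brass [324 171  11  10  80] [328.95  175.175] [ 575.4 -177.2   88. ] medz 87.3
plate [309 160  33  35 780] [[630.6, -125.3], [632.6, -228.8], [522.6, -229.7], [520.6, -126.6]] [ 576.6 -177.6   12. ]
walls [197 138  48  37 145] [220.2 149.6]
walls [191 172  35  42 251] [211.4 195.8]
mat [ 200  143   42   37 1180] [[581.2, 234.4], [681.7, 221.4], [663.4, 93.8], [563.3, 107.5]] [622.4 164.3   8. ] 7.536185653230746
132  -5  -1   2  -4   0  -4  -6   0   1  -1   0  -6   0  -4  -2   2   4   6  -1   2  -2   0  -2   0  -1   1  -3   0  -1   0   3   2   1   2
135   0   2   1  -4  -2  -2  -1   2   1   0  -2  -2  -2   0   4  -2  -3   0  -6   0   0  -3  -1  -3  -2   0  -2   0   0   1   1   0  -3  -3
138  -4   0   2   2   1   2   1  54  54  56  -3   0  -3   0  -1   4   0   1  -3  -1  -1   0 1281  -3   0   0   0   0   1   2   1   3   1   0
141   2   0   1  -2  -2   3   4  55  21   8  15  25  31  34  43  49  55  55  53   1   0   0  -4  -1  -5  -1   4  -4   3  -2  -4   0  -4   0
144  -4   0   1   2   0   7   9  45  11   5  10   3   8   3   5 1281  10   0  10  22  20  32  39  45  48  54  52  54   0   
[... 2541 characters left out ...]

201   0  -6   0  -1   4   0  -1   0   3   3   0   3  62  64  55  53  54  45  -1   0   0   3  -2   0  -1  -6   3  -1  -2  -2   0   0   3  -5
204  -1   0   2   0  -2   1   0   0   2   0   0  -3   2  58  58  54  53  54  57  -1   4   1  -4   0  -1  -3   1  -2  -2  -4   2   2  -1   0
207   2   4   2   0   4   3  -2   1   0   0   0  -4   2   3  63  63  53  45  48   0   3   2   0   0   0   0   2   1   0   1   0  -5   0  -2
210   6  -2   0   0  -1   0   2   2   0  -1  -1  -3  -1   2   1  65  63  46  48   0  -2  -2  -1   1  -4  -2   1   0  -2  -6  -1   0   3  -2
213   0   1   0   6  -2   2   3  -3   4  -2   3  -4  -3   0   1  -1   0  -4  28  -1   0   1  -2  -2   3   1   3   2  -1   0   2  -2   3   0
```

View pics/crop_a.png

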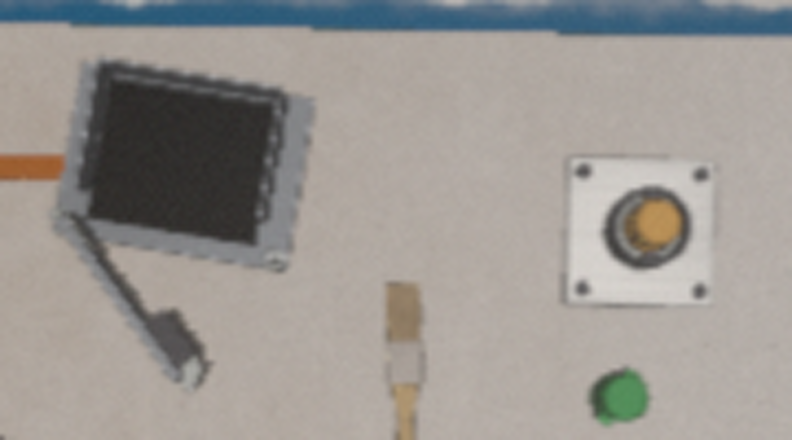

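The crop (792x440, top-view pixels 180–360 by 125–225) confirms both choices:
- **Coupling:** the brass plug top is at (655,222) inside the collar. The axis is about (575.5, -177.5), and both the plate centre and the plug top agree with that.
- **Bay:** the large bay with the open gate is at left. Its floor is about (622, 164) and its yaw about -0.14.

I'll move to above the coupling next.

Request:
drive_tool([
  [-29, -28.5, 0, 0],
  [-29, -28.5, 0, 0],
  [-29, -28.5, 0, 0],
  [-29, -28.5, 0, 0],
  [-29, -28.5, 0, 0],
  [-29, -28.5, 0, 0],
  [-29, -28.5, 0, 0],
  [-29, -28.5, 0, 0],
  [-29, -28.5, 0, 0],
  [-29, -28.5, 0, 0],
])

```text
time_s: 0.93
eef_pos: [390.5, 215.7, 231.2]
orientation: [3.141, -0.0, 2.786]
wrist_force: [0.7, 0.6, 0.3]
grip_width: 85.7
finger_force: 0.0
```

Request:
drive_tool([
  [-29, -28.5, 0, 0],
  [-29, -28.5, 0, 0],
  [-29, -28.5, 0, 0],
  [-29, -28.5, 0, 0],
  [-29, -28.5, 0, 0],
  [-29, -28.5, 0, 0],
  [-29, -28.5, 0, 0],
  [-29, -28.5, 0, 0],
  [-29, -28.5, 0, 0],
  [-29, -28.5, 0, 0],
])

```text
time_s: 1.77
eef_pos: [563.3, -152.1, 231.2]
orientation: [3.141, 0.0, 2.787]
wrist_force: [-0.3, 0.5, -0.3]
grip_width: 85.0
finger_force: 0.0
```

Request:
drive_tool([
  [-20, -20, 0, 0],
  [0, 0, 0, 0.11],
  [0, 0, 0, 0.11],
  [0, 0, 0, 0.11],
  [0, 0, 0, 0.11],
  [0, 0, 0, 0.11],
  [0, 0, 0, 0.11],
  [0, 0, 0, 0.11],
  [0, 0, 0, 0.11],
  [0, 0, 0, 0],
])

```text
time_s: 2.6
eef_pos: [574.5, -175.9, 230.9]
orientation: [-3.141, -0.0, 1.901]
wrist_force: [-0.5, 0.3, 0.4]
grip_width: 85.2
finger_force: 0.0
```

```bash
cat > look.py <<'E'
from h import *; import sys
st=manip.read_state(); im,d=grab_frame('wrist'); C=cam('wrist',st)
np.savez(sys.argv[1]+'.npz',im=im,d=d); save(sys.argv[1]+'.png',im)
import pickle; pickle.dump(C,open(sys.argv[1]+'.C','wb'))
print(st['time_s'],st['eef_pos'].round(1),st['orientation'].round(3),st['q'].round(3),st['wrist_force'].round(1),st['grip_width'])
E
python3 look.py w1; python3 - <<'E'
from h import *; import pickle
C=pickle.load(open('w1.C','rb')); f=np.load('w1.npz'); im,d=f['im'],f['d']
P=cloud(C,d); z=P[...,2]
for lo,hi in((84,92),(57,66),(8,15)):
    m=(z>lo)&(z<hi)&(np.hypot(P[...,0]-575,P[...,1]+177)<75)
    if m.sum()>5:
        Q=P[m]; print(lo,m.sum(),Q.mean(0).round(1),Q.min(0).round(1),Q.max(0).round(1))
hsv=cv2.cvtColor(im,cv2.COLOR_RGB2HSV)
br=((hsv[...,0]>8)&(hsv[...,0]<28)&(hsv[...,1]>100)&(z>83)).astype(np.uint8)
n,l,s,c=cv2.connectedComponentsWithStats(br)
for i in range(1,n):
    if s[i][4]>50: print(s[i],c[i],plane(C,[c[i]],88))
E
```

```text
2.6 [ 574.5 -175.9  230.9] [-3.141 -0.     1.901] [-0.423  0.349  0.821  1.565 -0.259  1.342  0.757] [-0.5  0.3  0.4] 85.20911628424624
84 1022 [ 577.4 -175.6   88.3] [ 561.8 -192.5   84.1] [ 593.7 -160.2   90.8]
57 727 [ 577.2 -176.4   61.9] [ 550.2 -203.8   57. ] [ 605.5 -148.6   65.6]
8 6465 [ 574.8 -169.    12.4] [ 522.6 -231.9    8. ] [ 633.2 -121.3   15. ]
[ 242  165   37   36 1029] [259.85714286 182.19144801] [[ 577.38269764 -175.35555868   88.        ]]
```

View pics/w1.png

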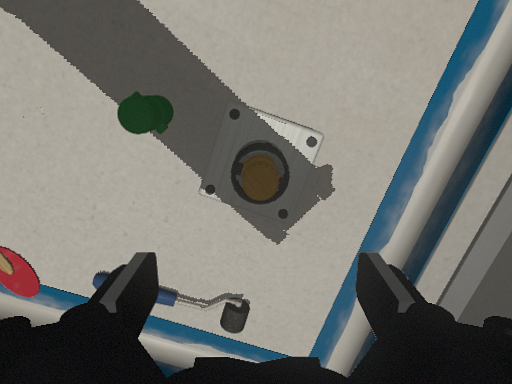

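The wrist picture shows the collar centred at (260,172) with the brass plug in it. The green plug is apart from it at (145,112). The wrist gives the axis as (577.3, -176.0), against (575.5, -177.4) from above, so I'll use (576.5, -176.7). I'll go down and grip the collar.

Request:
drive_tool([
  [-1.4, 1.6, 20, 0],
  [0, 0, 25, 0],
  [0, 0, 25, 0],
  [0, 0, 25, 0],
  [0, 0, 25, 0],
  [0, 0, 25, 0],
  [0, 0, 20, 0],
  [0, 0, 20, 0],
  [0, 0, 12, 0],
  [0, 0, 8, 0],
])

```text
time_s: 3.48
eef_pos: [575.9, -176.7, 24.8]
orientation: [-3.14, -0.001, 1.908]
wrist_force: [-0.3, -0.7, -0.2]
grip_width: 85.4
finger_force: 0.0
```

Request:
drive_tool([
  [0, 0, 0, 0],
  [0, 0, 0, 0],
  [0, 0, 0, 0],
  [0, 0, 0, 0],
  [0, 0, 0, 0],
  [0, 0, 0, 0],
  [0, 0, 0, 0],
  [0, 0, 0, 0],
  [0, 0, 0, 0],
  [0, 0, 0, 0],
], fingers=45, force=60)

```text
time_s: 4.32
eef_pos: [577.9, -177.0, 27.9]
orientation: [3.139, 0.001, 1.906]
wrist_force: [-0.7, 1.7, 6.1]
grip_width: 55.5
finger_force: 63.2
```

Request:
drive_tool([
  [0, 0, -2, 0],
  [0, 0, -2, 0],
  [0, 0, -2, 0],
  [0, 0, -2, 0],
  [0, 0, -2, 0],
  [0, 0, -1.5, 0],
  [0, 0, -1, 0],
  [0, 0, 0, 0],
  [0, 0, 0, 0],
  [0, 0, 0, 0],
])

```text
time_s: 5.15
eef_pos: [577.7, -177.0, 38.9]
orientation: [3.14, 0.002, 1.906]
wrist_force: [7.4, -1.8, -9.8]
grip_width: 55.5
finger_force: 65.2
```

Request:
drive_tool([
  [0, 0, -1, 0],
  [0, 0, 0, -0.1],
  [0, 0, 0, -0.12],
  [0, 0, 0, -0.12],
  [0, 0, 0, -0.12],
  [0, 0, 0, -0.12],
  [0, 0, 0, -0.12],
  [0, 0, 0, -0.12],
  [0, 0, 0, -0.12],
  [0, 0, 0, -0.06],
])

```text
time_s: 5.98
eef_pos: [576.6, -178.1, 39.5]
orientation: [-3.14, 0.001, 2.912]
wrist_force: [4.8, -4.1, -9.5]
grip_width: 55.4
finger_force: 65.5
```

```bash
python3 -c "
from h import *
s=manip.read_state()
for k in('time_s','eef_pos','orientation','q','wrist_force','ft_torque','grip_width'):print(k,np.round(s[k],3))"
```

```text
time_s 5.983
eef_pos [ 576.622 -178.057   39.535]
orientation [-3.140e+00  1.000e-03  2.912e+00]
q [-0.17   0.497  0.495  1.74  -0.276  0.973  1.773]
wrist_force [ 4.833 -4.052 -9.519]
ft_torque [-0.85  -1.082 -0.081]
grip_width 55.365
```

Request:
drive_tool([
  [0, 0, 0, -0.03],
  [0, 0, 0, -0.03],
  [0, 0, 0, -0.03],
  [0, 0, 0, 0],
  [0, 0, 0, 0],
  [0, 0, 0, 0],
  [0, 0, 0, 0],
  [0, 0, 0, 0],
  [0, 0, 0, 0],
  [0, 0, 0, 0],
])

```text
time_s: 6.82
eef_pos: [576.6, -178.2, 39.5]
orientation: [-3.14, 0.001, 2.994]
wrist_force: [5.4, -4.0, -11.4]
grip_width: 55.4
finger_force: 65.3
```

```bash
python3 -c "
from h import *
s=manip.read_state()
for k in('time_s','eef_pos','orientation','wrist_force','ft_torque','grip_width'):print(k,np.round(s[k],3))"
```

```text
time_s 6.817
eef_pos [ 576.598 -178.183   39.495]
orientation [-3.140e+00  1.000e-03  2.994e+00]
wrist_force [  5.354  -3.989 -11.357]
ft_torque [-0.762 -1.165 -0.83 ]
grip_width 55.387
```

The moment rose to -0.83 N m after a turn of 1.09 rad, so the collar is at its stop. I'll lower it and open the fingers.

Request:
drive_tool([
  [0, 0, 2, 0],
  [0, 0, 2, 0],
  [0, 0, 2, 0],
  [0, 0, 2, 0],
  [0, 0, 1, 0],
  [0, 0, 0, 0],
  [0, 0, 0, 0],
  [0, 0, 0, 0],
  [0, 0, 0, 0],
  [0, 0, 0, 0],
])

```text
time_s: 7.65
eef_pos: [576.7, -178.2, 31.0]
orientation: [-3.14, 0.001, 2.994]
wrist_force: [3.3, -4.9, -5.8]
grip_width: 55.2
finger_force: 65.8
```

Request:
drive_tool([
  [0, 0, 0, 0],
  [0, 0, 0, 0],
  [0, 0, 0, 0],
  [0, 0, 0, 0],
  [0, 0, 0, 0],
  [0, 0, 0, 0],
  [0, 0, -15, 0],
  [0, 0, -25, 0],
  [0, 0, -35, 0],
  [0, 0, -35, 0],
], fingers=85)

```text
time_s: 8.48
eef_pos: [575.8, -176.8, 141.5]
orientation: [-3.141, -0.002, 2.996]
wrist_force: [1.0, -1.0, 0.6]
grip_width: 85.1
finger_force: 0.0
```

Request:
drive_tool([
  [0, 0, -20, 0.1],
  [0, 0, 0, 0.12],
  [0, 0, 0, 0.12],
  [0, 0, 0, 0.12],
  [0, 0, 0, 0.12],
  [0, 0, 0, 0.12],
  [0, 0, 0, 0.12],
  [0, 0, 0, 0.12],
  [0, 0, 0, 0.1],
  [0, 0, 0, 0],
], fingers=55)

```text
time_s: 9.32
eef_pos: [576.5, -176.8, 160.7]
orientation: [-3.141, -0.0, 1.951]
wrist_force: [0.1, 1.5, 0.4]
grip_width: 55.3
finger_force: 0.0
```

```bash
python3 look.py w2; python3 - <<'E'
from h import *; import pickle
C=pickle.load(open('w2.C','rb')); f=np.load('w2.npz'); im,d=f['im'],f['d']
P=cloud(C,d); z=P[...,2]
r=np.hypot(P[...,0]-576.8,P[...,1]+176.5)
for lo,hi,a,b in((80,95,0,18),(55,75,23,29)):
    m=(z>lo)&(z<hi)&(r>a)&(r<b)
    Q=P[m]; print(lo,m.sum(),Q.mean(0).round(1),np.median(Q[:,2]),Q.min(0).round(1),Q.max(0).round(1))
E
```

```text
9.3167 [ 576.5 -176.8  160.7] [-3.141 -0.     1.951] [-0.339  0.391  0.711  1.646 -0.269  1.206  0.812] [0.1 1.5 0.4] 55.29422648702446
80 1754 [ 577. -175.   88.] 88.38565379063725 [ 561.1 -192.5   80. ] [ 594.  -159.9   90.6]
55 1192 [ 577.5 -173.3   63.5] 64.8550240722893 [ 549.1 -204.2   55. ] [ 605.4 -148.1   67.4]
```

View pics/w2.png

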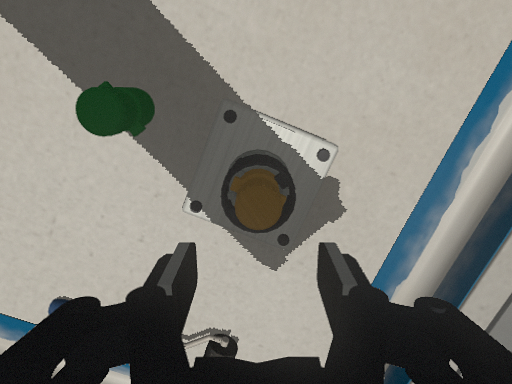

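The collar rim is now at 64.9 mm, so it has dropped into the open notch (+3 mm). In the picture it's at (258,192) with the plug knob at (258,200). I'll grasp the knob.

Request:
drive_tool([
  [0, 0, 20, 0],
  [0, 0, 20, 0],
  [0, 0, 18, 0],
  [0, 0, 14, 0],
  [0, 0, 10, 0],
  [0, 0, 7, 0],
  [0, 0, 4.5, 0],
  [0, 0, 0, 0],
  [0, 0, 0, 0],
  [0, 0, 0, 0],
])

```text
time_s: 10.2
eef_pos: [577.1, -177.1, 68.1]
orientation: [3.141, 0.001, 1.956]
wrist_force: [-0.6, 1.1, -0.8]
grip_width: 55.5
finger_force: 0.0
```

Request:
drive_tool([
  [0, 0, 0, 0],
  [0, 0, 0, 0],
  [0, 0, 0, 0],
  [0, 0, 0, 0],
  [0, 0, 0, 0],
  [0, 0, 0, 0],
  [0, 0, 0, 0],
  [0, 0, 0, 0],
  [0, 0, 0, 0],
  [0, 0, 0, 0],
], fingers=22, force=45)

```text
time_s: 11.03
eef_pos: [577.0, -177.1, 68.0]
orientation: [3.141, 0.0, 1.956]
wrist_force: [-1.1, 0.7, 6.5]
grip_width: 30.3
finger_force: 44.4
```

Request:
drive_tool([
  [0, 0, -2, 0],
  [0, 0, -3, 0],
  [0, 0, -4, 0],
  [0, 0, -6, 0],
  [0, 0, -8, 0],
  [0, 0, -10, 0],
  [0, 0, -12, 0],
  [0, 0, -15, 0],
  [0, 0, -15, 0],
  [0, 0, -10, 0],
])

```text
time_s: 11.87
eef_pos: [577.2, -177.3, 154.8]
orientation: [3.14, 0.001, 1.956]
wrist_force: [0.3, 0.9, -0.5]
grip_width: 30.1
finger_force: 44.6
```

```bash
python3 look.py w3; python3 - <<'E'
from h import *; import pickle
C=pickle.load(open('w3.C','rb')); f=np.load('w3.npz'); im,d=f['im'],f['d']
P=cloud(C,d); z=P[...,2]
r=np.hypot(P[...,0]-576.8,P[...,1]+176.5)
m=(z>50)&(z<75)&(r>23)&(r<29); print(m.sum(),np.median(z[m]) if m.any() else 0)
# bay from top view now unobstructed
im,d=grab_frame('top'); np.savez('top1.npz',im=im,d=d); C=cam('top'); P=cloud(C,d); z=P[...,2]
a=-0.142; ex=np.array([np.cos(a),np.sin(a)]); ey=np.array([-ex[1],ex[0]])
Q=P[...,:2]-np.array([622.4,164.3]); bx=Q@ex; by=Q@ey
w=(z>48)&(z<60)
for nm,mm in(('back',w&(abs(by)<40)&(bx>30)&(bx<90)),('left',w&(abs(bx)<35)&(by>40)&(by<100)),('right',w&(abs(bx)<35)&(by<-40)&(by>-100))):
    print(nm,mm.sum(),np.percentile(bx[mm],[5,50,95]).round(1),np.percentile(by[mm],[5,50,95]).round(1))
g=(z>58)&(z<70)&(bx<-45)&(bx>-200)&(abs(by)<110)
pts=P[g][:,:2]; L=cv2.fitLine(pts.astype(np.float32),cv2.DIST_HUBER,0,.01,.01).ravel(); t=(pts-L[2:])@L[:2]
print('gate',g.sum(),L.round(3),(L[2:]+np.outer([t.min(),t.max()],L[:2])).round(1),'ang',np.arctan2(L[1],L[0]))
E
```

```text
11.8667 [ 577.2 -177.3  154.8] [3.140e+00 1.000e-03 1.956e+00] [-0.336  0.396  0.708  1.652 -0.274  1.193  0.82 ] [ 0.3  0.9 -0.5] 30.072663285059352
1092 64.6166605997599
back 33 [56.6 57.8 60.2] [-33.1  -0.1  33.1]
left 30 [-30.4   1.5  29.4] [59.3 60.5 62.1]
right 21 [-26.5   2.7  31.9] [-73.9 -72.8 -71.1]
gate 137 [  0.795   0.607 521.22  198.151] [[461.5 152.6]
 [579.1 242.3]] ang 0.6520838
```

View pics/w3.png

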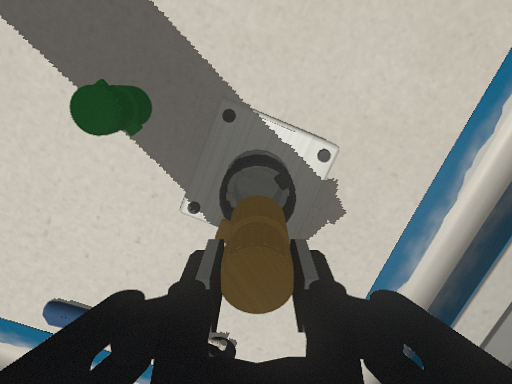

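The plug is held upright between the fingers at (258,255), and the collar stays in the open notch at z 64.6. The bay floor centre is (622, 158.3) with yaw -0.142. The wall centrelines are 133 mm apart, which fits the size given. The gate is about 0.78 open. I'll carry the plug over.

Request:
drive_tool([
  [12, 7, 0, 0],
  [24, 14, 0, 0],
  [26, 16, 0, 0],
  [26, 16, 0, 0],
  [26, 16, 0, 0],
  [26, 16, 0, 0],
  [26, 16, 0, 0],
  [26, 16, 0, 0],
  [26, 16, 0, 0],
  [26, 16, 0, 0],
])

```text
time_s: 12.8
eef_pos: [622.7, 106.7, 151.6]
orientation: [-3.141, -0.0, 1.956]
wrist_force: [0.1, -1.1, -1.8]
grip_width: 30.4
finger_force: 44.6
```

Request:
drive_tool([
  [24, 13, 0, 0],
  [15, 8, 0, 0],
  [7, 4, 0, 0],
  [0, 0, 0, 0],
  [0, 0, 10, 0],
  [0, 0, 15, 0],
  [0, 0, 15, 0],
  [0, 0, 15, 0],
  [0, 0, 10, 0],
  [0, 0, 5, 0],
])

```text
time_s: 13.63
eef_pos: [628.1, 154.8, 80.4]
orientation: [-3.139, 0.001, 1.953]
wrist_force: [-0.4, -0.3, -1.3]
grip_width: 30.1
finger_force: 44.6
```

```bash
python3 look.py w4; python3 - <<'E'
from h import *
a=-0.142; ex=np.array([np.cos(a),np.sin(a)]); ey=np.array([-ex[1],ex[0]])
s=manip.read_state(); q=s['eef_pos'][:2]-np.array([622,158.3]); print('bay xy',q@ex,q@ey)
E
```

```text
13.6333 [628.1 154.8  80.4] [-3.139e+00  1.000e-03  1.953e+00] [-0.73   0.55   0.563  1.588 -0.317  1.099  0.295] [-0.4 -0.3 -1.3] 30.13055304026819
bay xy 6.482661384476779 -2.177142684817338
```

View pics/w4.png

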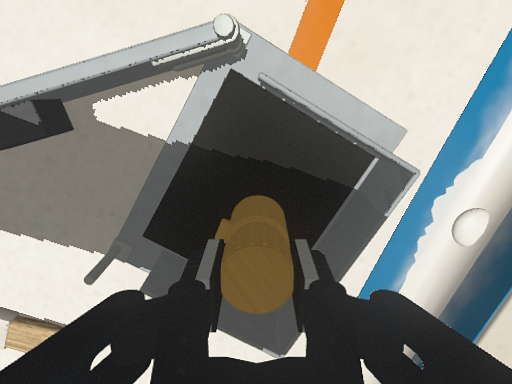

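The plug hangs inside the bay, its foot near (258,210) over the black mat and clear of the walls. I'll lower it gently.

Request:
drive_tool([
  [0, 0, 4, 0],
  [0, 0, 4, 0],
  [0, 0, 4, 0],
  [0, 0, 3, 0],
  [0, 0, 1, 0],
  [0, 0, 1, 0],
  [0, 0, 1, 0],
  [0, 0, 0.5, 0],
  [0, 0, 0.5, 0],
  [0, 0, 0, 0],
])

```text
time_s: 14.52
eef_pos: [628.9, 157.2, 63.3]
orientation: [3.142, -0.0, 1.956]
wrist_force: [0.2, 0.1, -0.5]
grip_width: 30.2
finger_force: 44.6
```

Request:
drive_tool([
  [0, 0, 0.5, 0],
  [0, 0, 0.5, 0],
  [0, 0, 0.5, 0],
  [0, 0, 0.5, 0],
  [0, 0, 0.3, 0],
  [0, 0, 0.3, 0],
  [0, 0, 0.3, 0],
  [0, 0, 0, 0],
  [0, 0, 0, 0],
  [0, 0, 0, 0],
])

```text
time_s: 15.35
eef_pos: [628.9, 157.2, 60.4]
orientation: [3.141, -0.0, 1.956]
wrist_force: [0.5, 0.4, -1.4]
grip_width: 29.9
finger_force: 44.7
```

Request:
drive_tool([
  [0, 0, 0.3, 0],
  [0, 0, 0.3, 0],
  [0, 0, 0.3, 0],
  [0, 0, 0.3, 0],
  [0, 0, 0.3, 0],
  [0, 0, 0, 0],
  [0, 0, 0, 0],
  [0, 0, 0, 0],
  [0, 0, 0, 0],
  [0, 0, 0, 0],
])

```text
time_s: 16.18
eef_pos: [629.3, 157.2, 60.0]
orientation: [3.141, -0.0, 1.956]
wrist_force: [-2.8, -0.1, 9.6]
grip_width: 30.1
finger_force: 45.5
```

Request:
drive_tool([
  [0, 0, -0.6, 0],
  [0, 0, 0, 0],
  [0, 0, 0, 0],
  [0, 0, 0, 0],
  [0, 0, 0, 0],
  [0, 0, 0, 0],
  [0, 0, 0, 0],
  [0, 0, 0, 0],
  [0, 0, 0, 0],
  [0, 0, 0, 0],
], fingers=55)

```text
time_s: 17.02
eef_pos: [628.9, 157.1, 59.5]
orientation: [-3.142, -0.0, 1.956]
wrist_force: [0.2, -0.2, 0.2]
grip_width: 54.9
finger_force: 0.0
```

Request:
drive_tool([
  [0, 0, -5, 0],
  [0, 0, -10, 0],
  [0, 0, -20, 0],
  [0, 0, -20, 0],
  [0, 0, -20, 0],
  [0, 0, -20, 0],
  [0, 0, -15, 0],
  [0, 0, 0, 0],
  [0, 0, 0, 0],
  [0, 0, 0, 0],
])

```text
time_s: 17.85
eef_pos: [628.6, 157.2, 169.2]
orientation: [-3.141, -0.0, 1.956]
wrist_force: [1.3, 1.0, 0.2]
grip_width: 54.9
finger_force: 0.0
```

```bash
python3 look.py w5; python3 - <<'E'
from h import *; import pickle
C=pickle.load(open('w5.C','rb')); f=np.load('w5.npz'); d=f['d']; P=cloud(C,d); z=P[...,2]
m=(z>74)&(z<88)&(np.hypot(P[...,0]-629,P[...,1]-157)<30); print('plug top',m.sum(),P[m].mean(0).round(1),P[m].min(0).round(1),P[m].max(0).round(1))
m=(z>58)&(z<70)&(P[...,0]<600)&(P[...,1]>100); pts=P[m][:,:2]; print(m.sum())
L=cv2.fitLine(pts.astype(np.float32),cv2.DIST_HUBER,0,.01,.01).ravel(); t=(pts-L[2:])@L[:2]
print(L.round(3),(L[2:]+np.outer([t.min(),t.max()],L[:2])).round(1))
E
```

```text
17.85 [628.6 157.2 169.2] [-3.141 -0.     1.956] [-0.755  0.466  0.597  1.504 -0.269  1.255  0.261] [1.3 1.  0.2] 54.88178995613018
plug top 1515 [629.4 158.9  80.2] [613.6 141.8  74. ] [646.5 174.1  82.6]
2896
[  0.796   0.606 525.263 203.531] [[462.6 155.8]
 [585.5 249.4]]
```

View pics/w5.png

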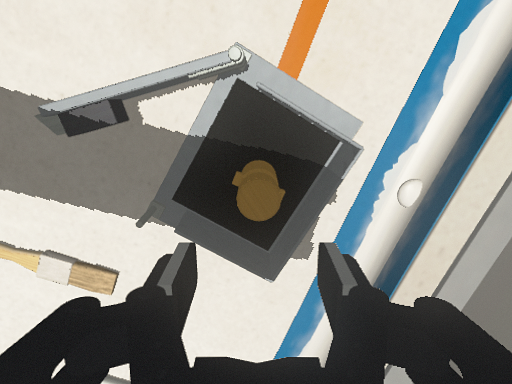

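The plug stands upright in the bay: its knob is at (260,195), its top at z 80.2, and it is at (629, 159). The gate's hinge pin is at (236,53), its free end at (45,112), and the strike pin at (148,215). I'll work out the push path in bay axes.

```bash
python3 - <<'E'
from h import *; import pickle
C=pickle.load(open('w5.C','rb')); f=np.load('w5.npz'); P=cloud(C,f['d'])
a=-0.142; c0=np.array([622,158.3]); E=np.array([[np.cos(a),np.sin(a)],[-np.sin(a),np.cos(a)]])
B=lambda p:(E@(np.asarray(p)[:2]-c0)).round(1)
print('hinge',B(plane(C,[(236,53)],64)[0]),plane(C,[(236,53)],64)[0].round(1),P[53,236].round(1))
print('strike',B(plane(C,[(155,208)],52)[0]),P[208,155])
z=P[...,2]; m=(z>58)&(z<68)&(P[...,0]<560)&(P[...,1]>100); pts=P[m][:,:2]
L=cv2.fitLine(pts.astype(np.float32),cv2.DIST_HUBER,0,.01,.01).ravel(); print('dir bay',E@L[:2],B(L[2:]),'theta',np.pi/2-np.arctan2(*(E@L[:2])[::-1]))
h=B(plane(C,[(236,53)],64)[0]); 
for th in(.85,.776,.6,.4,.2,.1,0):
    q=h+90*np.array([-np.sin(th),-np.cos(th)])+21*np.array([-np.cos(th),np.sin(th)]); print(th,q.round(1))
s=manip.read_state(); print('tcp',B(s['eef_pos']))
# walls from wrist
Q=(P[...,:2]-c0)@E.T; w=(z>50)&(z<60)
for n,mm,k in(('back',w&(abs(Q[...,1])<45)&(Q[...,0]>40)&(Q[...,0]<80),0),('left',w&(abs(Q[...,0])<40)&(Q[...,1]>50)&(Q[...,1]<90),1),('right',w&(abs(Q[...,0])<40)&(Q[...,1]<-50)&(Q[...,1]>-90),1)): print(n,mm.sum(),np.median(Q[mm][:,k]) if mm.any() else '')
E
```

```text
hinge [-55.5  79.7] [578.3 245.1  64. ] [578.7 244.8  68.1]
strike [-56.8 -54.8] [552.31002226  96.65264359  17.14532533]
dir bay [0.69767651 0.71641296] [-113.4   19.9] theta 0.7721491067082772
0.85 [-137.    36.1]
0.776 [-133.5   30.2]
0.6 [-123.6   17.3]
0.4 [-109.9    5. ]
0.2 [-94.   -4.3]
0.1 [-85.4  -7.8]
0 [-76.5 -10.3]
tcp [ 6.5 -0.2]
back 624 57.62932254487692
left 427 69.67485937692692
right 554 -61.890873439229765
```

Request:
drive_tool([
  [0, 0, 0, 0.105],
  [0, 0, 0, 0.105],
  [0, 0, 0, 0.105],
  [0, 0, 0, 0.105],
  [0, 0, 0, 0.106],
  [8.4, -31, 0, 0],
  [8.4, -31, 0, 0],
  [8.4, -31, 0, 0],
  [8.4, -31, 0, 0],
  [8.4, -30, 0, 0],
], fingers=0)

```text
time_s: 18.73
eef_pos: [480.3, 220.6, 168.4]
orientation: [-3.14, 0.001, 1.43]
wrist_force: [-0.2, 0.2, 0.5]
grip_width: -0.1
finger_force: 0.0
```

Request:
drive_tool([
  [0, 0, 0, 0],
  [0, 0, 15, 0],
  [0, 0, 20, 0],
  [0, 0, 20, 0],
  [0, 0, 20, 0],
  [0, 0, 20, 0],
  [0, 0, 20, 0],
  [0, 0, 10, 0],
  [0, 0, 6, 0],
  [0, 0, 0, 0],
])

```text
time_s: 19.57
eef_pos: [481.8, 219.8, 37.5]
orientation: [-3.14, 0.002, 1.43]
wrist_force: [-0.6, 0.5, -0.0]
grip_width: 0.2
finger_force: 0.0
```

```bash
cat > b.py <<'E'
from h import *
a=-0.142; c0=np.array([622,158.3]); E=np.array([[np.cos(a),np.sin(a)],[-np.sin(a),np.cos(a)]])
s=manip.read_state(); print('bay',(E@(s['eef_pos'][:2]-c0)).round(1),'force bay',(E@s['wrist_force'][:2]).round(1),s['eef_pos'].round(1),s['orientation'].round(3),s['grip_width'],s['time_s'])
E
python3 b.py
```

```text
bay [-147.5   41.1] force bay [-0.6  0.4] [481.8 219.8  37.5] [-3.14e+00  2.00e-03  1.43e+00] 0.18899425183639276 19.5667
```

Request:
drive_tool([
  [-3.6, 3.5, 0, 0],
  [-3.6, 3.5, 0, 0],
  [-3.6, 3.5, 0, 0],
  [-3.6, 3.6, 0, 0],
  [-3.6, 3.6, 0, 0],
  [-3.6, 3.7, 0, 0],
  [-3.6, 3.8, 0, 0],
  [-3.6, 4, 0, 0],
  [-3.5, 4, 0, 0],
  [-3, 4, 0, 0],
])

```text
time_s: 20.4
eef_pos: [514.6, 179.7, 38.5]
orientation: [-3.142, -0.0, 1.43]
wrist_force: [-0.9, 0.4, -0.3]
grip_width: -0.1
finger_force: 0.2
```

Request:
drive_tool([
  [-1.6, 2.5, 0, 0],
  [-1.6, 2.5, 0, 0],
  [-1.6, 2.5, 0, 0],
  [-1.5, 2.5, 0, 0],
  [-1.5, 2.5, 0, 0],
  [-1.4, 2.5, 0, 0],
  [-1.2, 2.5, 0, 0],
  [-1.2, 2.5, 0, 0],
  [-1, 2.5, 0, 0],
  [-1, 2.5, 0, 0],
])

```text
time_s: 21.23
eef_pos: [537.0, 163.5, 38.4]
orientation: [-3.141, -0.0, 1.43]
wrist_force: [-4.5, 4.3, 1.2]
grip_width: -0.1
finger_force: 2.2
```

```bash
python3 b.py; python3 - <<'E'
from h import *
im,d=grab_frame('top'); P=cloud(cam('top'),d); z=P[...,2]; a=-0.142
E=np.array([[np.cos(a),np.sin(a)],[-np.sin(a),np.cos(a)]]); Q=(P[...,:2]-[622,158.3])@E.T
m=(z>58)&(z<70)&(Q[...,0]<-40)&(Q[...,0]>-180)&(abs(Q[...,1])<100); q=Q[m]; print(m.sum(),q.min(0),q.max(0))
for k in range(-80,90,15):
    s=q[abs(q[:,1]-k)<7.5]; print(k,len(s),np.median(s[:,0]).round(1) if len(s) else '')
save('t2.png',cv2.resize(im[120:230,160:300],(700,550),interpolation=cv2.INTER_CUBIC))
E
```

```text
bay [-84.9  -6.9] force bay [-5.1  3.7] [537.  163.5  38.4] [-3.141 -0.     1.43 ] -0.0972821129565079 21.2333
33 [-78.45869912 -67.5316201 ] [-51.67042296 -31.66172593]
-80 0 
-65 11 -75.0
-50 12 -73.6
-35 10 -71.2
-20 0 
-5 0 
10 0 
25 0 
40 0 
55 0 
70 0 
85 0
```

The gate is at about 0.13 and the bolt is at the strike pin. I'll keep pushing.

Request:
drive_tool([
  [-0.3, 1.2, 0, 0],
  [-0.3, 1.2, 0, 0],
  [-0.3, 1.2, 0, 0],
  [-0.3, 1.2, 0, 0],
  [-0.2, 1.2, 0, 0],
  [-0.2, 1.2, 0, 0],
  [0, 1, 0, 0],
  [0, 1, 0, 0],
  [0, 0.8, 0, 0],
  [0, 0, 0, 0],
])

```text
time_s: 22.12
eef_pos: [547.3, 159.7, 38.6]
orientation: [3.141, 0.0, 1.429]
wrist_force: [0.2, -0.1, 0.0]
grip_width: 0.1
finger_force: 0.0
```

```bash
python3 b.py
```

```text
bay [-74.1  -9.2] force bay [ 0.2 -0.1] [547.3 159.7  38.6] [3.141 0.    1.429] 0.12437621603432296 22.1167
```

Request:
drive_tool([
  [0, 0.4, 0, 0],
  [0, 0.4, 0, 0],
  [0, 0.4, 0, 0],
  [0, 0.4, 0, 0],
  [0, 0.4, 0, 0],
  [0, 0.4, 0, 0],
  [0, 0, 0, 0],
  [0, 0, 0, 0],
  [0, 0, 0, 0],
  [0, 0, 0, 0],
])

```text
time_s: 22.95
eef_pos: [547.9, 159.9, 38.3]
orientation: [-3.139, 0.0, 1.43]
wrist_force: [-6.4, -1.1, 5.5]
grip_width: -0.4
finger_force: 3.7
```

```bash
python3 b.py
```

```text
bay [-73.6  -8.9] force bay [-6.2 -2. ] [547.9 159.9  38.3] [-3.139  0.     1.43 ] -0.3532999272187801 22.95
```

Request:
drive_tool([
  [0, 0.5, 0, 0],
  [0, 0.5, 0, 0],
  [0, 0.5, 0, 0],
  [0, 0.5, 0, 0],
  [0, 0.5, 0, 0],
  [0, 0.5, 0, 0],
  [0, 0, 0, 0],
  [0, 0, 0, 0],
  [0, 0, 0, 0],
  [0, 0, 0, 0],
])

```text
time_s: 23.78
eef_pos: [548.1, 160.0, 38.0]
orientation: [-3.133, 0.001, 1.431]
wrist_force: [-21.0, 0.2, 16.8]
grip_width: -0.0
finger_force: 11.1
```

```bash
python3 b.py
```

```text
bay [-73.4  -8.8] force bay [-20.8  -2.8] [548.1 160.   38. ] [-3.133e+00  1.000e-03  1.431e+00] -0.0046886213670120835 23.7833
```

It's at the hard stop. I'll back away, rise and check.

Request:
drive_tool([
  [0, -3, 0, 0],
  [0, -10, 0, 0],
  [0, -20, 0, 0],
  [0, -30, 0, 0],
  [0, 0, -20, 0],
  [0, 0, -30, 0],
  [0, 0, -35, 0],
  [0, 0, -35, 0],
  [0, -20, -30, 0],
  [0, -20, 0, 0],
])

```text
time_s: 24.62
eef_pos: [452.8, 174.4, 193.7]
orientation: [3.135, -0.006, 1.427]
wrist_force: [0.0, -0.2, 0.1]
grip_width: 0.1
finger_force: 0.0
```

```bash
python3 b.py; python3 - <<'E'
from h import *
im,d=grab_frame('top'); P=cloud(cam('top'),d); z=P[...,2]; a=-0.142
E=np.array([[np.cos(a),np.sin(a)],[-np.sin(a),np.cos(a)]]); Q=(P[...,:2]-[622,158.3])@E.T
m=(z>57)&(z<70)&(Q[...,0]<-40)&(Q[...,0]>-100)&(abs(Q[...,1])<100); q=Q[m]
for k in range(-75,90,15):
    s=q[abs(q[:,1]-k)<7.5]; print(k,len(s),np.median(s[:,0]).round(1) if len(s) else '')
r=np.hypot(P[...,0]-576.5,P[...,1]+176.7); m=(z>50)&(r>22)&(r<29); print('rim',np.percentile(z[m],80))
r=np.hypot(P[...,0]-629,P[...,1]-158); m=(z>70)&(z<95)&(r<25); print('plug',m.sum(),P[m].mean(0).round(1) if m.any() else '')
save('t3.png',cv2.resize(im[120:230,160:300],(700,550),interpolation=cv2.INTER_CUBIC))
w,_=grab_frame('wrist'); save('w6.png',w)
E
```

```text
bay [-169.8   -8. ] force bay [ 0.  -0.2] [452.8 174.4 193.7] [ 3.135 -0.006  1.427] 0.06634306367605673 24.6167
-75 2 -60.2
-60 15 -56.3
-45 12 -56.3
-30 16 -57.2
-15 14 -57.7
0 12 -57.6
15 12 -57.1
30 13 -57.6
45 14 -57.3
60 13 -57.1
75 14 -57.9
rim 65.88876252271106
plug 87 [628.1 154.   79.2]
```

View pics/w6.png

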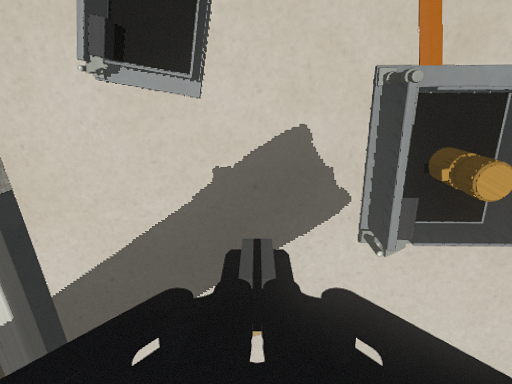

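The gate runs straight from (400,75) to (378,245) with its bolt behind the strike pin. Its slope is about 0, and it stayed shut once I let go. The plug stands in the bay at (470,172), and the collar rim is still about 3 mm up in the open notch.

```bash
python3 -c "
from station import manip
print(manip.sign_off())"
```

```text
the job is handed in; nothing more can be done
None
```

The job is handed in, with the collar in its open notch, the brass plug upright in the larger bay and the gate pushed to its hard stop, where it stayed shut (about 25 s of the 58 s; latch seen only in the pictures, no verdict returned).

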